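# Half-turn the bayonet lid on the degassing pot

### The arm

A 7-joint arm with a two-finger parallel gripper is mounted at the origin on the work surface. World frame = base frame: x ahead of the robot, y to its left, z up, the work surface at z = 0. Lengths are in m, angles in rad, forces in N, time in s.
With the tool pointing down it reaches from about 0.4 to 0.875 m from the base axis. Payload 19.3 kg.
Tool frame: the origin (TCP) lies midway between the tips of the shut fingers; the grasp point (between the pads) lies 19 mm behind it; z points along the fingers, y is the line along which they close (so a half turn about z gives the same grasp; the last joint's range is limited). The gripper opens to 85 mm and grips with 20 to 120 N. Pads are 22 mm wide; open, the fingers measure 114 mm over their backs; the gripper's body (76 mm by 85 mm) begins 54 mm behind the grasp point. The pads swing forward as they close: fully open they stand 13 mm farther back than shut.
Start: joints at [-1.287, 0.521, -0.036, 1.599, 0.021, 1.021, -0.113], TCP at [0.217, 0.586, 0.231] pointing down, gripper open.
Joint ranges: [-2.91, 2.91], [-0.3, 2.13], [-1.5, 1.42], [0.17, 2.43], [-1.26, 4.41], [0.16, 1.93], [-2.52, 2.52]. Speed limits (rad/s): [1.89, 1.89, 2.39, 2.39, 3.01, 3.01, 3.01].

### API

Orientations are given as [roll, pitch, yaw] about the fixed x, y, z axes, in that order (R = Rz(yaw) Ry(pitch) Rx(roll)).
In Python, from workcell import bot, optics gives the robot as it stands (bot), with the cameras (optics).
- The arm moves only by the shell command python3 nudge.py FILE [FORCE], which reads ROWS from the file FILE. ROWS is a JSON object with one list for each field, all of the same length, 1 to 5, a row being the entries at one place: aperture (the finger opening in m), sx, sy, sz (the shift in normalised numbers (1 is 0.75 m)), wx, wy, wz (a rotation vector in normalised numbers (1 is pi/2 rad)); each row is the pose to reach, as a shift and turn from the pose commanded when the command began, along the tool's axes at that moment; what a row does not reach only later rows make up. A row lasts 1/8 s, in which the tool goes at most 0.0625 m and 0.188 rad, less where a joint would pass 70% of its speed; a pose out of reach is approached as far as the arm can. The fingers move at their own pace and stop on an object; FORCE is the grip in N (left out, the last holds). Time passes only in rows, so rows that do not move let the fingers close. It prints the time, the measured TCP pose, the force, the opening and the grip force at its end. Shift and turn numbers lie between -1 and 1, and a call with a number outside is refused. Input that does not fit is refused with a message, and nothing moves.
- bot.observe(): the state, without advancing time (a new reading comes with each control period).
- optics.grab_frame(name): name is "scene" or "top" or "wrist"; returns the picture (400x640x3 uint8, blue, green, red); there is no depth.
- optics.calibration(name): a dict with "vfov" (degrees; the focal length in pixels is half the picture's height over the tangent of half this angle, whatever the lens; pixels are square), "cx", "cy" (the principal point, pixels), "eye" and "attitude" of the camera in the world. Camera axes: x right, y down, z forward; pixel columns grow to the right and rows downward; lengths in m; the calibration is good to about 2 mm. A picture is of the moment at which its call begins: read the wrist's pose just before it. calibration takes no time and is no camera call; for the wrist camera it gives the pose at the moment of the call.
- bot.job_done(): hands the job in; it is judged then, once.
The state is a dict: "clock": time; "qpos": joint angles; "qd": joint speeds; "joint_efforts": joint torques, N m; "position": TCP position; "tool_rot": TCP orientation; "force": force on the tool from outside, world axes, zero at the start; "moment": the same for the moment, N m; "grip_width": finger opening in m; "finger_force": force on a finger pad.
Only numpy, scipy, OpenCV 4.12 (cv2) and the standard library are available. Lean on these libraries where they do the work, as an engineer would, in place of code of your own. Each camera call takes 0.05 s, during which the arm holds its last target. There are 200 camera calls.

### The job

Stand the little glue bottle upright on the floor of the metal degassing pot without dropping or tipping it and let go of it, then drop the bayonet lid fully home into the pot with its two pins through the two slots. Twist the lid clockwise to the halfway mark (45 degrees), so that it is caught but still vents, well short of the lock click, and finish there still gripping the lid's handle: do not let go. Never let the latch click, and leave the paint tin, hammer and bollards alone.

Things in the scene. Friction and masses are not known exactly. Their poses are not given: they have to be found in the camera images.
- pot: Round open aluminium pot fixed to the bench, 90 mm high; flat floor 8 mm above the bench, inside radius 62 mm, foot radius 80 mm. Origin: centre of its underside, z up. Rim: inward flange, 5 mm thick, top at 90 mm, inner radius 54, outer 72 mm, with two slots for the lid's pins in its +x and -x directions. A 14 mm latch barrel sticks out at -76 degrees to 91 mm from the axis, 79 mm up.
- pot_slot (a point): Centre of the pot's +x slot at the flange top, 58 mm from the pot's axis; the other slot lies across the pot. Slots are 22 mm wide and reach out to radius 62 mm. Under the flange the pins can turn only clockwise seen from above: entry 0, halfway 45, latch met at about 67, full lock 90 degrees (two close dark lines on the rim).
- pot_half (a point): Halfway mark: one dark radial line on the flange top, 67 mm from the pot's axis, 45 degrees clockwise (seen from above) of pot_slot; a second one lies across the pot. The lid's handle bar points at it when halfway.
- lid: Loose round aluminium lid, 0.25 kg, right way up. Origin: centre of its underside, z up. Plug 0 to 15 mm up, radius 45 at the bottom, 47 at 8 mm, 51 from 10.5 mm; cover radius 58, 15 to 21 mm up. Two 8 mm round pins, centred 4 mm up, reach out along +x and -x to radius 58 mm. Home: cover on the flange, origin 75 mm above the pot's (90 if pins miss the slots); turns freely up to the latch.
- lid_bar (a point): Middle of the lid's straight dark wooden bar handle, 36 mm above the lid's origin. The bar is 76 mm long along the lid's x (in line with the pins; the lid is the same after half a revolution), 14 mm thick along y, from 21 to 51 mm above the origin. Dark lines on the cover at the bar's ends show the pin direction.
- bottle: Loose upright amber glass glue bottle, 0.1 kg, 62 mm high. Origin: centre of its underside, z up. Body radius 20 mm up to 36 mm, shoulder up to 44 mm, black cylindrical cap of radius 10 mm from 44 to 62 mm: grip it by the cap. It fits under the lid with 5 mm to spare, anywhere on the pot's floor.
- latch (a joint): Spring latch ball inside the pot wall, pushed outward by a passing pin. 0 = at rest, m of outward travel up to 0.007; more than 0.002 counts as clicked. About 800 N/m.
- tin: Red enamel paint tin, radius 34 mm, 75 mm high, a bystander. Origin: centre of its underside.
- hammer: Hammer with copper head lying on the bench, 220 mm long, about 30 mm high at most, a bystander. Origin: under its middle, x along the handle towards the head.
- bollard1: Turned cherry bollard, radius 17 mm, 48 mm high, a bystander. Origin: centre of its underside.
- bollard2: The same as bollard1, a bystander.

How it is judged:
By the outcome, as a careful person would: the job done as asked, in the order asked, and still so for the second after the job is handed in, while the arm keeps its last pose, push and grip.
It also fails if it takes over 69 s, if anything falls off the work surface, if the arm or the gripper's body presses on something with over 40 N, if the wrist force passes 120 N, or if a joint passes its speed limit or range.

## Working session

There is one attempt and no reset: what is moved stays moved. The work goes in short steps, Python scripts to look and compute and a shell command to move; the robot and the scene stay as the last step left them, time stands still between calls to the robot, and variables do not carry over. Pictures are saved under pics/ and viewed, at most 10 in all, crops included, and the job is handed in when it is done.

```bash
ls; mkdir -p pics; python3 - <<'E'
from workcell import bot, optics
import cv2
for n in("top","scene"):
    print(n,optics.calibration(n)); cv2.imwrite(f"pics/{n}0.png",optics.grab_frame(n))
s=bot.observe();print(s)
E
```

```text
nudge.py
pics
workcell.py
top {'vfov': 42.446387504126136, 'cx': 319.9423216686849, 'cy': 193.89340833872416, 'eye': array([ 0.39705958, -0.00284087,  1.30010961]), 'attitude': array([-3.00413047e+00,  1.89678353e-04, -1.58422666e+00])}
scene {'vfov': 45.39699801630194, 'cx': 319.8050589284219, 'cy': 198.5627424187828, 'eye': array([ 0.95525884, -0.48121698,  0.84542279]), 'attitude': array([-2.47549208, -0.00491067,  0.66802346])}
{'clock': 0.1, 'qpos': array([-1.28720792,  0.52195714, -0.03631985,  1.5999337 ,  0.02117214,
        1.02109852, -0.11278963]), 'qd': array([-0.00128861, -0.00073484, -0.0001409 , -0.00208845,  0.00027841,
        0.00107337,  0.00064226]), 'joint_efforts': array([ 4.01958052e-03, -9.28480482e+01,  1.98423497e+00, -3.70533478e+01,
        1.81931513e-02,  5.25596275e-03,  7.40191012e-06]), 'position': array([0.21645958, 0.58600437, 0.23078786]), 'tool_rot': array([-3.14058093e+00,  5.04630899e-05,  2.78778221e+00]), 'force': array([-0.18684135, -0.22021103, -0.42828184]), 'moment': array([0.00816883, 0.01368518, 0.026861  ]), 'finger_force': 0.0, 'grip_width': 0.08548409752851173}
```

View pics/top0.png

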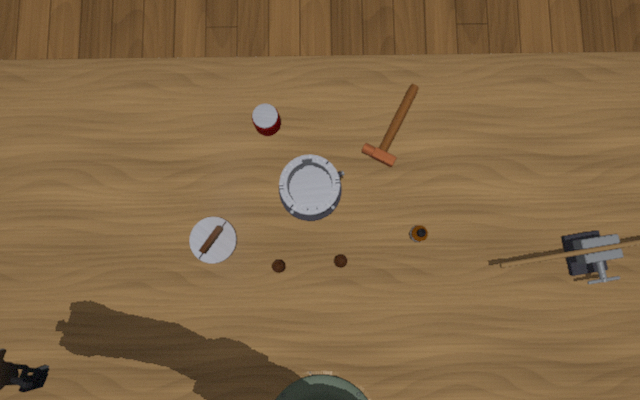

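View pics/scene0.png

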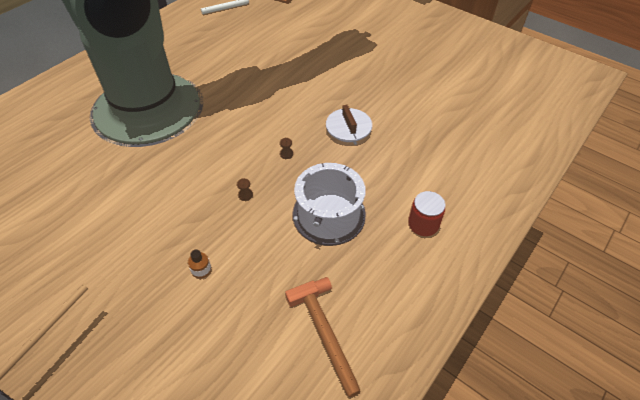

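The top view shows the pot rim at about (310,187), the lid at (213,240), the bottle cap at (420,233), the bollards at (278,266) and (341,261), the tin at (266,118) and the hammer head at (380,155). The scene view agrees. Next I'll zoom in on the rim, lid and bottle.

```bash
cat > h.py <<'E'
import numpy as np, cv2
from workcell import bot, optics
from scipy.spatial.transform import Rotation as R
def cam(n):
    c=optics.calibration(n); return c, R.from_euler('xyz',c['attitude']).as_matrix(), 200/np.tan(np.radians(c['vfov'])/2)
def world(C,u,v,z):
    c,M,f=C; d=M@np.array([(u-c['cx'])/f,(v-c['cy'])/f,1]); e=np.array(c['eye']); return e+d*(z-e[2])/d[2]
def pix(C,p):
    c,M,f=C; q=M.T@(np.array(p)-c['eye']); return np.array([c['cx']+f*q[0]/q[2],c['cy']+f*q[1]/q[2]])
def tool(dw):  # world shift -> tool axes
    return R.from_euler('xyz',bot.observe()['tool_rot']).inv().apply(dw)
E
python3 - <<'E'
from h import *
t=cv2.imread("pics/top0.png"); s=cv2.imread("pics/scene0.png")
z=lambda im,x,y,w,h,k:cv2.resize(im[y:y+h,x:x+w],None,fx=k,fy=k,interpolation=cv2.INTER_CUBIC)
a=z(t,270,145,80,80,5); b=z(t,180,205,80,80,5); c=z(s,285,155,90,90,4.4444); 
cv2.imwrite("pics/c1.png",np.hstack([a,b]))
C=cam("top")
for n,u,v,h in(("pot",310,186,.09),("lid",213,240,.021),("lidbar",211,239,.051),("bottlecap",420,233,.062),("b1",278,266,.04),("b2",341,261,.04),("tin",265,112,.075),("hamhead",380,155,.02)): print(n,world(C,u,v,h).round(4))
E
```

```text
pot [0.5837 0.0185 0.09  ]
lid [0.4623 0.2614 0.021 ]
lidbar [0.4632 0.2601 0.051 ]
bottlecap [ 0.4703 -0.2439  0.062 ]
b1 [0.3964 0.099  0.04  ]
b2 [ 0.4063 -0.0538  0.04  ]
tin [0.7713 0.1273 0.075 ]
hamhead [ 0.6716 -0.1586  0.02  ]
```

View pics/c1.png

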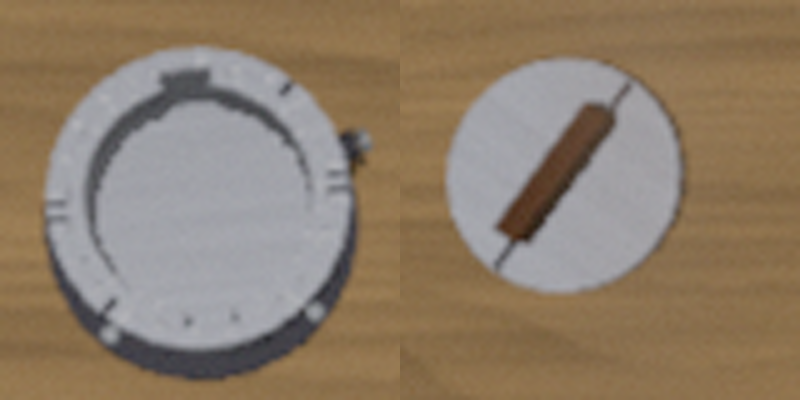

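The crop shows the rim's slots at crop (187,77) and (212,320), and the half marks at (287,88) and (109,309). The lock pairs are at (337,181) and (57,210), and the latch is at (360,142). The lid's pin lines end at (632,85) and (497,268). I'll fit poses to these points.

```bash
cat > fit.py <<'E'
from h import *
from scipy.optimize import least_squares
C=cam("top")
u=lambda X,Y,x0,y0:np.array([x0+(X+.5)/5-.5,y0+(Y+.5)/5-.5])
def rot(r,a,z): return np.array([r*np.cos(np.radians(a)),r*np.sin(np.radians(a)),z])
def fit(obs,x0):
    def T(p,l): return np.array([p[0],p[1],0])+R.from_euler('z',p[2]).apply(l)
    f=lambda p:np.concatenate([pix(C,T(p,l))-m for l,m in obs])
    s=least_squares(f,x0); print(s.x.round(4),np.degrees(s.x[2]).round(1),"res px",s.fun.round(1)); return s.x
P=[(rot(59,0,90),(187,77)),(rot(59,180,90),(212,320)),(rot(67,-45,90),(287,88)),(rot(67,135,90),(109,309)),(rot(67,-90,90),(337,181)),(rot(67,90,90),(57,210)),(rot(88,-76,79),(360,142))]
fit([(l/1000,u(*m,270,145)) for l,m in P],[.58,.02,.1])
L=[(rot(57,0,21),(232,85)),(rot(57,180,21),(97,268)),(rot(38,0,51),(202,110)),(rot(38,180,51),(114,236))]
fit([(l/1000,u(*m,180,205)) for l,m in L],[.46,.26,-.6])
E
python3 fit.py; python3 -c "
from h import *
s=bot.observe();p=world(cam('top'),420,233,.062);print(p,tool(np.array([p[0],p[1],.2])-s['position']))"
```

```text
[0.5883 0.0209 0.095 ] 5.4 res px [-0.6 -0.1 -0.4  0.  -0.4  0.3 -0.2 -0.5 -0.   0.3 -0.1  0.5  1.8 -0.7]
[ 0.4628  0.261  -0.623 ] -35.7 res px [ 0.8 -0.6  0.4  0.6 -0.  -0.3 -1.2  0.3]
[ 0.47028233 -0.24391125  0.062     ] [-0.52564404 -0.69053537  0.03151303]
```

The fit is consistent: pot at about (0.588, 0.020) with yaw 5.4°, lid at (0.463, 0.261) with yaw -35.7°. I'll go over the lid first, then the pot, taking a wrist picture over each on the way to the bottle.

Units first: shifts go in shares of 0.75 m and turns go in shares of pi/2 rad. So -0.245 m is -0.3267, -0.196 m is -0.2613.

```bash
echo '{"aperture":[0.06, 0.06, 0.06, 0.06, 0.06], "sx":[-0.0653, -0.1307, -0.196, -0.2613, -0.3267], "sy":[-0.0419, -0.0837, -0.1253, -0.1675, -0.2093], "sz":[0, 0, 0, 0, 0], "wx":[0, 0, 0, 0, 0], "wy":[0, 0, 0, 0, 0], "wz":[0, 0, 0, 0, 0]}' > rows.txt && python3 nudge.py rows.txt; echo '{"aperture":[0.06, 0.06, 0.06], "sx":[-0.0653, -0.1307, -0.1307], "sy":[-0.0419, -0.0837, -0.0837], "sz":[0, 0, 0], "wx":[0, 0, 0], "wy":[0, 0, 0], "wz":[0, 0, 0]}' > rows.txt && python3 nudge.py rows.txt
python3 -c "
from h import *
c=optics.calibration('wrist');i=optics.grab_frame('wrist');cv2.imwrite('pics/w1.png',i);np.save('w1.npy',c,allow_pickle=True);print(c);s=bot.observe();print(s['qpos'].round(2))"
echo '{"aperture":[0.06, 0.06, 0.06, 0.06, 0.06], "sx":[-0.0533, -0.1067, -0.16, -0.2133, -0.268], "sy":[-0.0487, -0.0973, -0.146, -0.1947, -0.2436], "sz":[0, 0, 0, 0, 0], "wx":[0, 0, 0, 0, 0], "wy":[0, 0, 0, 0, 0], "wz":[0, 0, 0, 0, 0]}' > rows.txt && python3 nudge.py rows.txt; echo '{"aperture":[0.06, 0.06], "sx":[0, 0], "sy":[0, 0], "sz":[0, 0], "wx":[0, 0], "wy":[0, 0], "wz":[0, 0]}' > rows.txt && python3 nudge.py rows.txt
python3 -c "
from h import *
c=optics.calibration('wrist');i=optics.grab_frame('wrist');cv2.imwrite('pics/w2.png',i);np.save('w2.npy',c,allow_pickle=True);print(c)
cv2.imwrite('pics/w12.png',cv2.resize(np.vstack([cv2.imread('pics/w1.png'),i]),None,fx=.75,fy=.75))
s=bot.observe();print(s['qpos'].round(2))"
```

```text
clock: 0.72
position: [0.3928, 0.3524, 0.2312]
tool_rot: [-3.141, -0.0, 2.788]
force: [1.5, 0.9, -0.2]
grip_width: 0.0598
finger_force: 0.0
clock: 1.1
position: [0.4645, 0.2571, 0.2312]
tool_rot: [-3.14, 0.001, 2.781]
force: [-1.4, -0.6, -1.3]
grip_width: 0.0601
finger_force: 0.0
{'vfov': 71.83118095227076, 'cx': 321.1657017275264, 'cy': 194.3886338830865, 'eye': array([0.39884754, 0.28041229, 0.37458358]), 'attitude': array([2.85906862e+00, 1.78331484e-03, 1.21148635e+00])}
[-0.66  0.37  0.05  1.85 -0.02  0.92  0.61]
clock: 1.78
position: [0.5878, 0.0202, 0.2312]
tool_rot: [3.141, -0.0, 2.79]
force: [0.4, 0.8, -0.1]
grip_width: 0.0602
finger_force: 0.0
clock: 2.02
position: [0.587, 0.0216, 0.2309]
tool_rot: [3.141, -0.001, 2.789]
force: [-0.3, 0.6, 0.4]
grip_width: 0.0598
finger_force: 0.0
{'vfov': 71.83118095227076, 'cx': 321.1657017275264, 'cy': 194.3886338830865, 'eye': array([0.5213977 , 0.04417185, 0.37449121]), 'attitude': array([2.86106217e+00, 2.76386941e-04, 1.21931769e+00])}
[-0.23  0.46  0.12  1.71 -0.07  0.97  1.14]
```

View pics/w12.png

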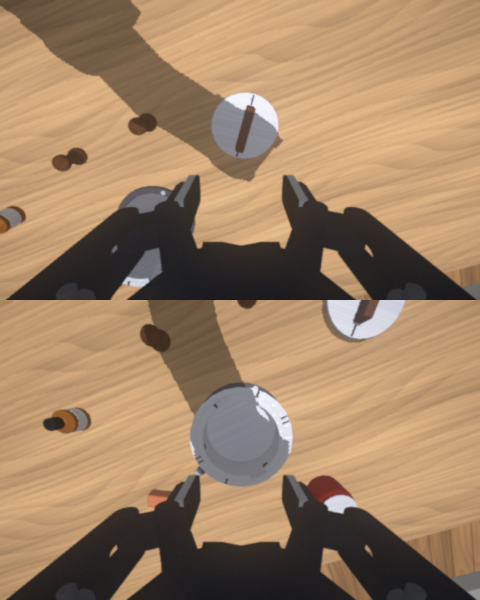

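The wrist views show the lid at about (245,125) in the first and the pot at (241,435) in the second. I'll zoom into both for a finer fit.

```bash
python3 - <<'E'
import cv2,numpy as np
a=cv2.imread('pics/w2.png')[105:255,250:400];b=cv2.imread('pics/w1.png')[115:265,275:385]
o=np.hstack([a,b]);o=cv2.resize(o,None,fx=3,fy=3,interpolation=cv2.INTER_CUBIC)
o=cv2.createCLAHE(3).apply(cv2.cvtColor(o,6));cv2.imwrite('pics/c2.png',o)
E
```

```text
(no output)
```

View pics/c2.png

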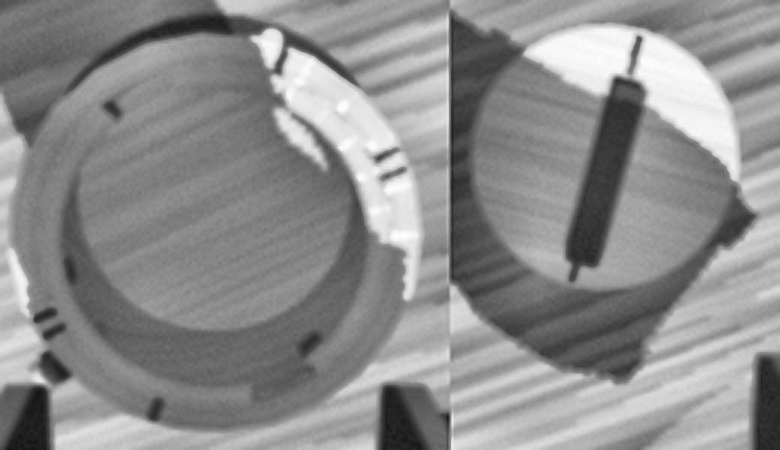

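The enhanced crop shows the pot's half marks at (280,58) and (155,409), lock pairs at (391,166) and (49,323), and a slot at (283,384). The lid's pin lines end at (640,38) and (572,280).

```bash
cat > fit2.py <<'E'
from h import *
from scipy.optimize import least_squares
def W(f):
    c=np.load(f,allow_pickle=True).item(); return c,R.from_euler('xyz',c['attitude']).as_matrix(),200/np.tan(np.radians(c['vfov'])/2)
rot=lambda r,a,z:np.array([r*np.cos(np.radians(a)),r*np.sin(np.radians(a)),z])/1000
def fit(C,obs,x0):
    T=lambda p,l:np.array([p[0],p[1],0])+R.from_euler('z',p[2]).apply(l)
    f=lambda p:np.concatenate([pix(C,T(p,l))-m for l,m in obs])
    s=least_squares(f,x0);print(s.x.round(4),np.degrees(s.x[2]).round(1),"res",s.fun.round(1))
k=lambda X,Y,x0,y0:np.array([x0+(X+.5)/3-.5,y0+(Y+.5)/3-.5])
if __name__=="__main__":
    P=[(67,-45,280,58),(67,135,155,409),(67,-90,391,166),(67,90,49,323),(59,0,283,384)]
    for q in([0]),([180]):
        fit(W('w2.npy'),[(rot(r,a+q[0],90),k(x,y,250,105)) for r,a,x,y in P],[.588,.02,.1])
    L=[(57,0,640,38),(57,180,572,280)]
    fit(W('w1.npy'),[(rot(r,a+180,21),k(x-450,y,275,115)) for r,a,x,y in L],[.46,.26,-.6])
    C=W('w1.npy');print(world(C,*k(606-450,157,275,115),.021))
E
python3 fit2.py; echo '{"aperture":[0.06, 0.06, 0.06, 0.06, 0.06], "sx":[0.0527, 0.024, 0.024, 0.024, 0.024], "sy":[-0.076, -0.1533, -0.2293, -0.3067, -0.3827], "sz":[0, 0, 0, 0, 0], "wx":[0, 0, 0, 0, 0], "wy":[0, 0, 0, 0, 0], "wz":[0, 0, 0, 0, 0]}' > rows.txt && python3 nudge.py rows.txt ; echo '{"aperture":[0.06, 0.06], "sx":[0, 0], "sy":[0, 0], "sz":[0, 0], "wx":[0, 0], "wy":[0, 0], "wz":[0, 0]}' > rows.txt && python3 nudge.py rows.txt
python3 - <<'E'
from h import *
c=optics.calibration('wrist');i=optics.grab_frame('wrist');cv2.imwrite('pics/w3.png',i);np.save('w3.npy',c,allow_pickle=True);print(c['eye'],pix(cam('wrist'),[.470,-.244,.062]))
print(bot.observe()['qpos'].round(2))
E
```

```text
[0.6153 0.0214 3.2651] 187.1 res [  9.   23.6  11.6  18.4   8.1  19.2  11.7  20.4 -38.3 -74.1]
[0.6153 0.0214 0.1235] 7.1 res [  9.   23.6  11.6  18.4   8.1  19.2  11.7  20.4 -38.3 -74. ]
[ 0.4656  0.2616 -0.6243] -35.8 res [ 0.4 -1.3 -0.4  1.6]
[0.46261564 0.263402   0.021     ]
clock: 2.7
position: [0.4708, -0.2427, 0.2316]
tool_rot: [3.141, 0.0, 2.79]
force: [1.4, 0.3, 0.2]
grip_width: 0.0597
finger_force: 0.0
clock: 2.95
position: [0.4716, -0.2413, 0.2314]
tool_rot: [3.141, 0.0, 2.79]
force: [0.3, 0.6, -0.1]
grip_width: 0.0597
finger_force: 0.0
[ 0.40576715 -0.21879815  0.37482029] [319.46281389 176.49967194]
[ 0.21  0.38  0.2   1.86 -0.09  0.92  1.67]
```

View pics/w3.png

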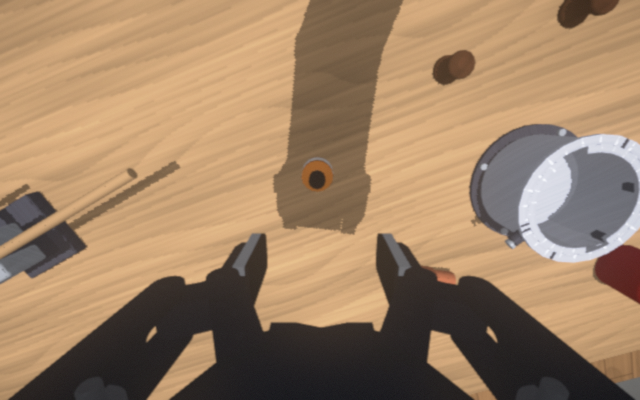

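The cap top centre shows at about (317,180), close to the predicted (319.5,176.5). My pot mark assignment was swapped, so I'll redo it.

```bash
python3 - <<'E'
from fit2 import *
P=[(67,135,280,58),(67,-45,155,409),(67,90,391,166),(67,-90,49,323),(59,0,283,384)]
fit(W('w2.npy'),[(rot(r,a,90),k(x,y,250,105)) for r,a,x,y in P],[.588,.02,.1])
i=cv2.imread('pics/w3.png')[155:205,290:345]
g=cv2.cvtColor(i,6); n,l,st,ce=cv2.connectedComponentsWithStats((g<32).astype(np.uint8)); 
print([(s.tolist(),(c+[290,155]).round(1)) for s,c in zip(st[1:],ce[1:]) if s[4]>20])
C=W('w3.npy');print(world(C,317,180,.062)); s=bot.observe(); print(s['position'])
E
```

```text
[0.59   0.0189 0.0963] 5.5 res [ 0.4  1.2  0.1 -0.2 -0.4 -0.8 -0.1 -0.2  0.  -0.1]
[]
[ 0.4727255  -0.24844092  0.062     ]
[ 0.47173728 -0.24096322  0.23130664]
```

To row units: 0.172 m is 0.2293, -0.0047 m is -0.0063.

```bash
echo '{"aperture":[0.06, 0.06, 0.06, 0.06, 0.06], "sx":[-0.0023, -0.0023, -0.0023, -0.0023, -0.0023], "sy":[-0.0063, -0.0063, -0.0063, -0.0063, -0.0063], "sz":[0.0533, 0.1067, 0.16, 0.2067, 0.2293], "wx":[0, 0, 0, 0, 0], "wy":[0, 0, 0, 0, 0], "wz":[0, 0, 0, 0, 0]}' > rows.txt && python3 nudge.py rows.txt 25; echo '{"aperture":[0.05, 0.04, 0.03, 0.026, 0.022], "sx":[0, 0, 0, 0, 0], "sy":[0, 0, 0, 0, 0], "sz":[0.008, 0.0153, 0.0153, 0.0153, 0.0153], "wx":[0, 0, 0, 0, 0], "wy":[0, 0, 0, 0, 0], "wz":[0, 0, 0, 0, 0]}' > rows.txt && python3 nudge.py rows.txt; echo '{"aperture":[0.015, 0.01, 0.005, 0.005], "sx":[0, 0, 0, 0], "sy":[0, 0, 0, 0], "sz":[0, 0, 0, 0], "wx":[0, 0, 0, 0], "wy":[0, 0, 0, 0], "wz":[0, 0, 0, 0]}' > rows.txt && python3 nudge.py rows.txt
```

```text
clock: 3.62
position: [0.4711, -0.246, 0.0578]
tool_rot: [3.141, -0.002, 2.79]
force: [0.5, -0.4, 0.3]
grip_width: 0.0598
finger_force: 0.0
clock: 4.25
position: [0.4712, -0.2479, 0.0483]
tool_rot: [-3.142, 0.001, 2.788]
force: [-0.2, -0.2, -0.1]
grip_width: 0.0219
finger_force: 0.0
clock: 4.75
position: [0.4714, -0.2478, 0.0482]
tool_rot: [3.141, 0.001, 2.788]
force: [0.1, 0.9, 7.4]
grip_width: 0.019
finger_force: 24.4
```

Gripped, with the width matching the cap. Lifting it and carrying it over the pot.

To row units: -0.125 m is -0.1667, -0.11 m is -0.1467.

```bash
echo '{"aperture":[0.005, 0.005, 0.005, 0.005, 0.005], "sx":[0, 0, 0, 0, 0], "sy":[0, 0, 0, 0, 0], "sz":[-0.0067, -0.04, -0.0933, -0.1467, -0.1667], "wx":[0, 0, 0, 0, 0], "wy":[0, 0, 0, 0, 0], "wz":[0, 0, 0, 0, 0]}' > rows.txt && python3 nudge.py rows.txt; echo '{"aperture":[0.005], "sx":[0], "sy":[0], "sz":[0], "wx":[0], "wy":[0], "wz":[0]}' > rows.txt && python3 nudge.py rows.txt; python3 -c "
from h import *
s=bot.observe();print(s['position'],s['grip_width'],tool(np.array([.589,.020,s['position'][2]])-s['position']).round(4))
i=optics.grab_frame('scene');cv2.imwrite('pics/s1.png',cv2.resize(i[120:330,100:400],None,fx=2,fy=2))"
```

```text
clock: 5.38
position: [0.4715, -0.2481, 0.1749]
tool_rot: [-3.142, 0.003, 2.788]
force: [-0.3, 0.1, -1.3]
grip_width: 0.0186
finger_force: 24.6
clock: 5.5
position: [0.4712, -0.2478, 0.1731]
tool_rot: [3.142, 0.001, 2.788]
force: [0.9, 0.4, -1.4]
grip_width: 0.0187
finger_force: 24.6
[ 0.47122592 -0.24781785  0.17314977] 0.01872582731031006 [-0.0177  0.292   0.    ]
```

View pics/s1.png

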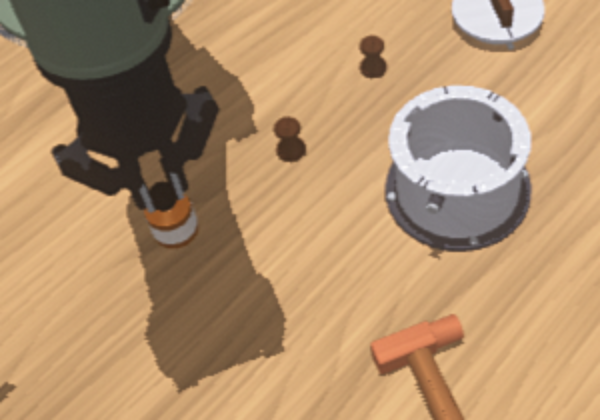

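The bottle hangs upright at about (172,215) and the rest is undisturbed. Moving it over the pot.

To row units: 0.27 m is 0.36, 0.22 m is 0.2933.

```bash
echo '{"aperture":[0.005, 0.005, 0.005, 0.005, 0.005], "sx":[-0.004, -0.008, -0.0133, -0.0187, -0.022], "sy":[0.0533, 0.1333, 0.2133, 0.2933, 0.36], "sz":[0, 0, 0, 0, 0], "wx":[0, 0, 0, 0, 0], "wy":[0, 0, 0, 0, 0], "wz":[0, 0, 0, 0, 0]}' > rows.txt && python3 nudge.py rows.txt; echo '{"aperture":[0.005, 0.005, 0.005], "sx":[-0.0016, -0.0016, -0.0016], "sy":[0.0293, 0.0293, 0.0293], "sz":[0, 0, 0], "wx":[0, 0, 0], "wy":[0, 0, 0], "wz":[0, 0, 0]}' > rows.txt && python3 nudge.py rows.txt; python3 -c "
from h import *
s=bot.observe();print(s['position'],tool(np.array([.589,.020,.0565])-s['position']).round(4))"
```

```text
clock: 6.18
position: [0.58, 0.0022, 0.1709]
tool_rot: [-3.141, -0.002, 2.789]
force: [0.1, 0.5, -1.8]
grip_width: 0.0191
finger_force: 24.7
clock: 6.55
position: [0.5881, 0.0185, 0.172]
tool_rot: [-3.14, -0.001, 2.786]
force: [0.5, -1.2, -1.0]
grip_width: 0.0189
finger_force: 24.7
[0.58814181 0.0184758  0.17201505] [-0.0004  0.0019  0.1155]
```

To row units: 0.109 m is 0.1453, 0.1 m is 0.1333.

```bash
echo '{"aperture":[0.005, 0.005, 0.005, 0.005, 0.005], "sx":[-0.0005, -0.0005, -0.0005, -0.0005, -0.0005], "sy":[0.0025, 0.0025, 0.0025, 0.0025, 0.0025], "sz":[0.04, 0.08, 0.1133, 0.1333, 0.1453], "wx":[0, 0, 0, 0, 0], "wy":[0, 0, 0, 0, 0], "wz":[0, 0, 0, 0, 0]}' > rows.txt && python3 nudge.py rows.txt; echo '{"aperture":[0.005, 0.005, 0.005, 0.005], "sx":[0, 0, 0, 0], "sy":[0, 0, 0, 0], "sz":[0.0013, 0.0027, 0.004, 0.004], "wx":[0, 0, 0, 0], "wy":[0, 0, 0, 0], "wz":[0, 0, 0, 0]}' > rows.txt && python3 nudge.py rows.txt
```

```text
clock: 7.18
position: [0.5897, 0.0208, 0.0633]
tool_rot: [-3.141, -0.0, 2.787]
force: [0.4, 0.6, -0.7]
grip_width: 0.0186
finger_force: 24.7
clock: 7.68
position: [0.59, 0.0217, 0.0611]
tool_rot: [3.141, 0.0, 2.788]
force: [-0.3, 0.4, -1.3]
grip_width: 0.0187
finger_force: 24.7
```

To row units: 0.0028 m is 0.0037, 0.002 m is 0.0027.

```bash
echo '{"aperture":[0.005, 0.005, 0.005, 0.005], "sx":[0, 0, 0, 0], "sy":[0, 0, 0, 0], "sz":[0.0013, 0.0027, 0.0037, 0.0037], "wx":[0, 0, 0, 0], "wy":[0, 0, 0, 0], "wz":[0, 0, 0, 0]}' > rows.txt && python3 nudge.py rows.txt;echo '{"aperture":[0.005, 0.005, 0.005], "sx":[0, 0, 0], "sy":[0, 0, 0], "sz":[0.0011, 0.0011, 0.0011], "wx":[0, 0, 0], "wy":[0, 0, 0], "wz":[0, 0, 0]}' > rows.txt && python3 nudge.py rows.txt; echo '{"aperture":[0.005, 0.005, 0.005], "sx":[0, 0, 0], "sy":[0, 0, 0], "sz":[0.0011, 0.0011, 0.0011], "wx":[0, 0, 0], "wy":[0, 0, 0], "wz":[0, 0, 0]}' > rows.txt && python3 nudge.py rows.txt
```

```text
clock: 8.18
position: [0.5898, 0.0216, 0.0579]
tool_rot: [-3.141, -0.0, 2.788]
force: [-0.4, 0.5, -0.8]
grip_width: 0.0189
finger_force: 24.7
clock: 8.55
position: [0.5898, 0.0217, 0.0572]
tool_rot: [-3.142, -0.0, 2.788]
force: [0.4, -0.7, -1.0]
grip_width: 0.0184
finger_force: 24.7
clock: 8.93
position: [0.5898, 0.0216, 0.0564]
tool_rot: [-3.142, -0.0, 2.788]
force: [-1.0, 0.1, -1.4]
grip_width: 0.0185
finger_force: 24.8
```

To row units: 0.0008 m is 0.0011.

```bash
echo '{"aperture":[0.005, 0.005, 0.005], "sx":[0, 0, 0], "sy":[0, 0, 0], "sz":[0.0011, 0.0011, 0.0011], "wx":[0, 0, 0], "wy":[0, 0, 0], "wz":[0, 0, 0]}' > rows.txt && python3 nudge.py rows.txt;echo '{"aperture":[0.005, 0.005, 0.005], "sx":[0, 0, 0], "sy":[0, 0, 0], "sz":[0.0008, 0.0008, 0.0008], "wx":[0, 0, 0], "wy":[0, 0, 0], "wz":[0, 0, 0]}' > rows.txt && python3 nudge.py rows.txt
```

```text
clock: 9.3
position: [0.5902, 0.0219, 0.0561]
tool_rot: [3.141, 0.001, 2.788]
force: [-1.6, 2.3, 7.9]
grip_width: 0.0188
finger_force: 25.5
clock: 9.68
position: [0.5904, 0.0219, 0.056]
tool_rot: [3.141, 0.001, 2.788]
force: [-4.2, 1.6, 17.4]
grip_width: 0.0184
finger_force: 26.2
```

Contact came at the expected height. I'll ease off the push, open gently and retreat.

To row units: -0.0011 m is -0.0015.

```bash
echo '{"aperture":[0.005, 0.005, 0.022, 0.03, 0.04], "sx":[0, 0, 0, 0, 0], "sy":[0, 0, 0, 0, 0], "sz":[-0.0015, -0.0015, -0.0015, -0.0015, -0.0015], "wx":[0, 0, 0, 0, 0], "wy":[0, 0, 0, 0, 0], "wz":[0, 0, 0, 0, 0]}' > rows.txt && python3 nudge.py rows.txt;echo '{"aperture":[0.045, 0.045, 0.045, 0.045, 0.045], "sx":[0, 0, 0, 0, 0], "sy":[0, 0, 0, 0, 0], "sz":[0, -0.0067, -0.04, -0.1067, -0.1733], "wx":[0, 0, 0, 0, 0], "wy":[0, 0, 0, 0, 0], "wz":[0, 0, 0, 0, 0]}' > rows.txt && python3 nudge.py rows.txt; python3 - <<'E'
from h import *
i=optics.grab_frame('scene');j=optics.grab_frame('wrist')
cv2.imwrite('pics/s2.png',np.hstack([cv2.resize(i[140:250,270:390],(436,400)),cv2.resize(j[90:270,240:405],(367,400))]))
s=bot.observe();p=s['position'];print(p,s['tool_rot'],tool(np.array([.464,.262,p[2]])-p).round(4))
E
```

```text
clock: 10.3
position: [0.5898, 0.0217, 0.056]
tool_rot: [-3.142, -0.0, 2.788]
force: [-0.3, 0.2, -0.3]
grip_width: 0.0394
finger_force: 0.0
clock: 10.92
position: [0.5896, 0.0216, 0.1878]
tool_rot: [-3.141, -0.0, 2.788]
force: [1.0, 0.7, 0.3]
grip_width: 0.0447
finger_force: 0.0
[0.59212462 0.02160535 0.1915329 ] [3.13803573 0.00674526 2.78734064] [ 0.2036  0.181  -0.0007]
```

View pics/s2.png

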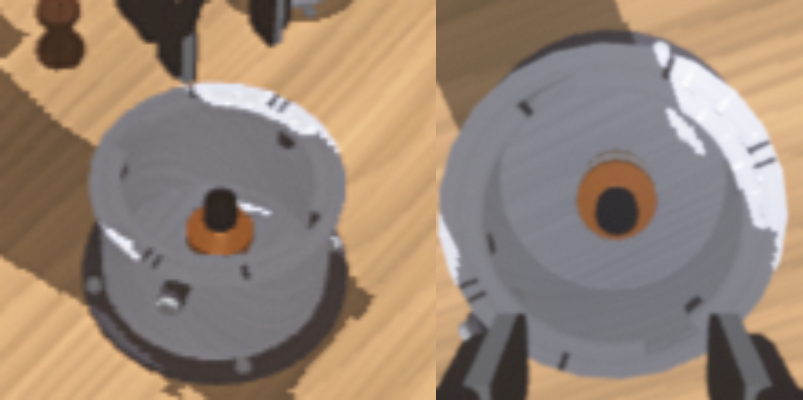

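The bottle stands upright and free at the pot's centre, with the cap at (220,210) in the left view and (617,210) in the right. Now over to the lid.

To row units: 0.2014 m is 0.2685, 0.182 m is 0.2427, 0.27 rad is 0.1719.

```bash
echo '{"aperture":[0.05, 0.05, 0.05, 0.05, 0.05], "sx":[0.0533, 0.1067, 0.16, 0.2133, 0.2685], "sy":[0.048, 0.0973, 0.1453, 0.1947, 0.2427], "sz":[0, 0, 0, 0, 0], "wx":[0, 0, 0, 0, 0], "wy":[0, 0, 0, 0, 0], "wz":[0.0318, 0.07, 0.1019, 0.1401, 0.1719]}' > rows.txt && python3 nudge.py rows.txt; echo '{"aperture":[0.05, 0.05], "sx":[0, 0], "sy":[0, 0], "sz":[0, 0], "wx":[0, 0], "wy":[0, 0], "wz":[0, 0]}' > rows.txt && python3 nudge.py rows.txt; python3 - <<'E'
from h import *
s=bot.observe();p=s['position'];print(p,s['tool_rot'],tool(np.array([.4637,.262,.026])-p).round(4), 2.5177-s['tool_rot'][2])
E
```

```text
clock: 11.65
position: [0.463, 0.2636, 0.1864]
tool_rot: [3.141, 0.0, 2.516]
force: [0.3, 0.4, 0.3]
grip_width: 0.0499
finger_force: 0.0
clock: 11.9
position: [0.4642, 0.2617, 0.1862]
tool_rot: [-3.142, 0.0, 2.518]
force: [0.4, -0.2, 0.7]
grip_width: 0.0499
finger_force: 0.0
[0.46417935 0.26170885 0.18623772] [-3.14150515e+00  3.64895343e-04  2.51818224e+00] [ 0.0006 -0.      0.1602] -0.00048223719664353126
```

To row units: 0.159 m is 0.212, 0.15 m is 0.2.

```bash
echo '{"aperture":[0.05, 0.05, 0.05, 0.04, 0.035], "sx":[0.0008, 0.0008, 0.0008, 0.0008, 0.0008], "sy":[0, 0, 0, 0, 0], "sz":[0.06, 0.12, 0.1667, 0.2, 0.212], "wx":[0, 0, 0, 0, 0], "wy":[0, 0, 0, 0, 0], "wz":[0, 0, 0, 0, 0]}' > rows.txt && python3 nudge.py rows.txt 60; echo '{"aperture":[0.025, 0.015, 0.008, 0.005, 0.005], "sx":[0, 0, 0, 0, 0], "sy":[0, 0, 0, 0, 0], "sz":[0, 0, 0, 0, 0], "wx":[0, 0, 0, 0, 0], "wy":[0, 0, 0, 0, 0], "wz":[0, 0, 0, 0, 0]}' > rows.txt && python3 nudge.py rows.txt; echo '{"aperture":[0.005, 0.005, 0.005, 0.005, 0.005], "sx":[0, 0, 0, 0, 0], "sy":[0, 0, 0, 0, 0], "sz":[-0.0027, -0.04, -0.0933, -0.1467, -0.16], "wx":[0, 0, 0, 0, 0], "wy":[0, 0, 0, 0, 0], "wz":[0, 0, 0, 0, 0]}' > rows.txt && python3 nudge.py rows.txt; echo '{"aperture":[0.005, 0.005], "sx":[0, 0], "sy":[0, 0], "sz":[0, 0], "wx":[0, 0], "wy":[0, 0], "wz":[0, 0]}' > rows.txt && python3 nudge.py rows.txt; python3 - <<'E'
from h import *
c=optics.calibration('wrist');i=optics.grab_frame('wrist');np.save('w4.npy',c,allow_pickle=True);cv2.imwrite('pics/w4.png',cv2.resize(i[120:,140:500],None,fx=2,fy=2))
s=bot.observe();p=s['position'];print(p,s['tool_rot'])
E
```

```text
clock: 12.52
position: [0.4638, 0.2608, 0.026]
tool_rot: [-3.14, -0.0, 2.516]
force: [0.4, -0.4, 0.7]
grip_width: 0.0351
finger_force: 0.0
clock: 13.15
position: [0.4642, 0.2626, 0.0283]
tool_rot: [3.14, 0.001, 2.517]
force: [0.0, -1.5, 7.4]
grip_width: 0.0128
finger_force: 59.5
clock: 13.78
position: [0.4643, 0.2631, 0.1497]
tool_rot: [3.138, 0.001, 2.518]
force: [-0.7, 0.4, -2.2]
grip_width: 0.0129
finger_force: 58.9
clock: 14.02
position: [0.4629, 0.2623, 0.146]
tool_rot: [-3.14, -0.001, 2.518]
force: [0.4, -0.8, -2.9]
grip_width: 0.0128
finger_force: 58.9
[0.46296887 0.26220935 0.14595357] [-3.13979707e+00 -5.41876286e-04  2.51787206e+00]
```

View pics/w4.png

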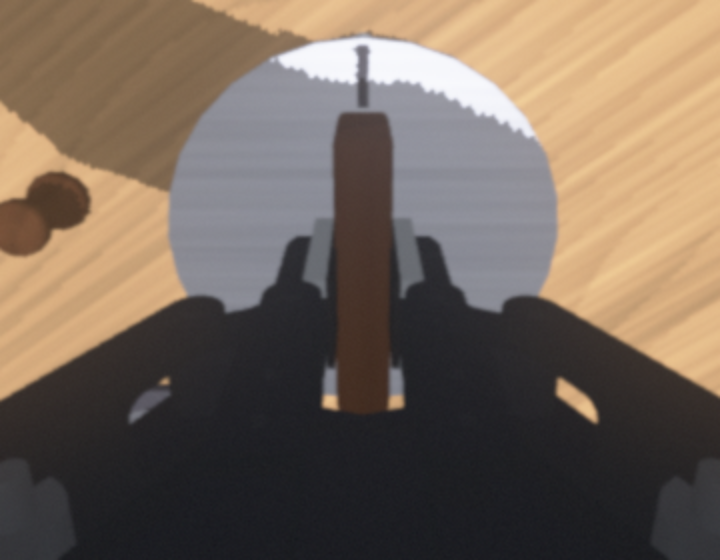

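The lid is held squarely, with the bar centred and the pin line running straight at crop (362,45–105). I'll check where the lid sits along the bar, then compute the shift to the pot.

```bash
python3 - <<'E'
from fit2 import *
C=W('w4.npy');s=bot.observe();p=s['position'];M=R.from_euler('xyz',s['tool_rot']).as_matrix()
for X,Y,z in((362,44,.139),(362,36,.139),(362,114,.169)):
    print((M.T@(world(C,140+X/2,120+Y/2,z)-p)).round(4))
print(tool(np.array([.5893,.0200,.146])-p).round(4),"dyaw",np.radians(185.45)-s['tool_rot'][2],s['qpos'].round(2))
E
```

```text
[ 0.055  -0.0013  0.007 ]
[ 0.0571 -0.0013  0.007 ]
[ 0.0424 -0.0012 -0.023 ]
[-0.244  -0.1228  0.    ] dyaw 0.7188410412303945 [-0.77  0.5   0.2   1.93 -0.14  0.73  0.45]
```

To row units: -0.235 m is -0.3133, -0.118 m is -0.1573, -0.69 rad is -0.4393.

```bash
echo '{"aperture":[0.005, 0.005, 0.005, 0.005, 0.005], "sx":[-0.06, -0.1267, -0.1933, -0.26, -0.3133], "sy":[-0.03, -0.0633, -0.0973, -0.1307, -0.1573], "sz":[0, 0, 0, 0, 0], "wx":[0, 0, 0, 0, 0], "wy":[0, 0, 0, 0, 0], "wz":[-0.0828, -0.1783, -0.2737, -0.3661, -0.4393]}' > rows.txt && python3 nudge.py rows.txt; echo '{"aperture":[0.005, 0.005, 0.005], "sx":[-0.012, -0.012, -0.012], "sy":[0, 0, 0], "sz":[0, 0, 0], "wx":[0, 0, 0], "wy":[0, 0, 0], "wz":[-0.0095, -0.0185, -0.0185]}' > rows.txt && python3 nudge.py rows.txt;python3 - <<'E'
from fit2 import *
s=bot.observe();p=s['position'];print(p,tool(np.array([.5893,.0200,.103])-p).round(4),"dyaw",np.radians(185.45)-s['tool_rot'][2]%(2*np.pi),s['qpos'].round(2))
E
```

```text
clock: 14.7
position: [0.5856, 0.027, 0.146]
tool_rot: [-3.141, -0.002, -3.073]
force: [1.0, 0.2, -1.1]
grip_width: 0.0128
finger_force: 58.8
clock: 15.08
position: [0.5935, 0.0313, 0.1466]
tool_rot: [3.141, -0.001, -3.045]
force: [0.3, 0.2, -2.0]
grip_width: 0.0131
finger_force: 58.9
[0.59354098 0.03133876 0.14656557] [ 0.0053 -0.0109  0.0436] dyaw -0.0013462963482377965 [-0.16  0.57  0.01  1.76 -0.01  0.81  1.52]
```

To row units: 0.02 m is 0.0267, -0.0109 m is -0.0145.

```bash
echo '{"aperture":[0.005, 0.005, 0.005, 0.005], "sx":[0.0071, 0.0071, 0.0071, 0.0071], "sy":[-0.0145, -0.0145, -0.0145, -0.0145], "sz":[0, 0.0133, 0.0267, 0.0267], "wx":[0, 0, 0, 0], "wy":[0, 0, 0, 0], "wz":[0, 0, 0, 0]}' > rows.txt && python3 nudge.py rows.txt; echo '{"aperture":[0.005, 0.005, 0.005, 0.005], "sx":[0, 0, 0, 0], "sy":[0, 0, 0, 0], "sz":[0.004, 0.008, 0.012, 0.012], "wx":[0, 0, 0, 0], "wy":[0, 0, 0, 0], "wz":[0, 0, 0, 0]}' > rows.txt && python3 nudge.py rows.txt; echo '{"aperture":[0.005, 0.005, 0.005], "sx":[0, 0, 0], "sy":[0, 0, 0], "sz":[0.0027, 0.0053, 0.0053], "wx":[0, 0, 0], "wy":[0, 0, 0], "wz":[0, 0, 0]}' > rows.txt && python3 nudge.py rows.txt
```

```text
clock: 15.58
position: [0.5894, 0.0189, 0.126]
tool_rot: [3.141, -0.002, -3.046]
force: [0.3, -0.2, -1.7]
grip_width: 0.0128
finger_force: 59.0
clock: 16.08
position: [0.5899, 0.0187, 0.1179]
tool_rot: [-3.142, -0.0, -3.046]
force: [1.2, -1.5, -1.6]
grip_width: 0.0125
finger_force: 59.0
clock: 16.45
position: [0.5899, 0.0187, 0.1139]
tool_rot: [-3.142, -0.0, -3.046]
force: [-0.6, -0.7, -2.2]
grip_width: 0.0129
finger_force: 59.0
```

The lid is already below the pins-missed height with no contact force, so the pins are in the slots. Continuing down.

To row units: 0.006 m is 0.008, 0.004 m is 0.0053.

```bash
echo '{"aperture":[0.005, 0.005, 0.005, 0.005], "sx":[0, 0, 0, 0], "sy":[0, 0, 0, 0], "sz":[0.0027, 0.0053, 0.008, 0.008], "wx":[0, 0, 0, 0], "wy":[0, 0, 0, 0], "wz":[0, 0, 0, 0]}' > rows.txt && python3 nudge.py rows.txt; echo '{"aperture":[0.005, 0.005, 0.005], "sx":[0, 0, 0], "sy":[0, 0, 0], "sz":[0.002, 0.004, 0.004], "wx":[0, 0, 0], "wy":[0, 0, 0], "wz":[0, 0, 0]}' > rows.txt && python3 nudge.py rows.txt; echo '{"aperture":[0.005, 0.005], "sx":[0, 0], "sy":[0, 0], "sz":[0.0016, 0.0016], "wx":[0, 0], "wy":[0, 0], "wz":[0, 0]}' > rows.txt && python3 nudge.py rows.txt
```

```text
clock: 16.95
position: [0.5899, 0.0187, 0.1079]
tool_rot: [-3.142, -0.0, -3.046]
force: [-0.1, -0.3, -2.0]
grip_width: 0.0129
finger_force: 59.0
clock: 17.32
position: [0.59, 0.0187, 0.105]
tool_rot: [-3.142, -0.0, -3.046]
force: [-0.3, -0.3, -1.0]
grip_width: 0.013
finger_force: 59.0
clock: 17.58
position: [0.59, 0.0187, 0.1038]
tool_rot: [-3.142, -0.0, -3.046]
force: [0.7, -0.8, -2.0]
grip_width: 0.0126
finger_force: 59.0
```

To row units: 0.001 m is 0.0013.

```bash
echo '{"aperture":[0.005, 0.005], "sx":[0, 0], "sy":[0, 0], "sz":[0.0013, 0.0013], "wx":[0, 0], "wy":[0, 0], "wz":[0, 0]}' > rows.txt && python3 nudge.py rows.txt; echo '{"aperture":[0.005, 0.005], "sx":[0, 0], "sy":[0, 0], "sz":[0.0011, 0.0011], "wx":[0, 0], "wy":[0, 0], "wz":[0, 0]}' > rows.txt && python3 nudge.py rows.txt;  echo '{"aperture":[0.005, 0.005], "sx":[0, 0], "sy":[0, 0], "sz":[0.0008, 0.0008], "wx":[0, 0], "wy":[0, 0], "wz":[0, 0]}' > rows.txt && python3 nudge.py rows.txt
```

```text
clock: 17.82
position: [0.5901, 0.0187, 0.1033]
tool_rot: [-3.142, 0.0, -3.046]
force: [-2.6, 0.1, 5.9]
grip_width: 0.0125
finger_force: 60.1
clock: 18.08
position: [0.5901, 0.0187, 0.1033]
tool_rot: [3.142, 0.001, -3.047]
force: [-8.0, 0.5, 19.9]
grip_width: 0.0126
finger_force: 62.2
clock: 18.32
position: [0.5901, 0.0188, 0.1032]
tool_rot: [3.141, 0.001, -3.047]
force: [-12.0, -0.5, 30.4]
grip_width: 0.0129
finger_force: 63.9
```

Fully home at 0.1033, as predicted. I'll ease off the push and twist clockwise.

To row units: -0.0012 m is -0.0016.

```bash
echo '{"aperture":[0.005, 0.005], "sx":[0, 0], "sy":[0, 0], "sz":[-0.0016, -0.0016], "wx":[0, 0], "wy":[0, 0], "wz":[0, 0]}' > rows.txt && python3 nudge.py rows.txt; echo '{"aperture":[0.005, 0.005, 0.005, 0.005, 0.005], "sx":[0, 0, 0, 0, 0], "sy":[0, 0, 0, 0, 0], "sz":[0, 0, 0, 0, 0], "wx":[0, 0, 0, 0, 0], "wy":[0, 0, 0, 0, 0], "wz":[0.0255, 0.0637, 0.1019, 0.1401, 0.1655]}' > rows.txt && python3 nudge.py rows.txt; echo '{"aperture":[0.005, 0.005, 0.005, 0.005, 0.005], "sx":[0, 0, 0, 0, 0], "sy":[0, 0, 0, 0, 0], "sz":[0, 0, 0, 0, 0], "wx":[0, 0, 0, 0, 0], "wy":[0, 0, 0, 0, 0], "wz":[0.0382, 0.0764, 0.1146, 0.1528, 0.1655]}' > rows.txt && python3 nudge.py rows.txt
```

```text
clock: 18.58
position: [0.5902, 0.0187, 0.1033]
tool_rot: [3.142, 0.001, -3.046]
force: [-5.4, -0.3, 12.8]
grip_width: 0.013
finger_force: 61.2
clock: 19.2
position: [0.5909, 0.0189, 0.1033]
tool_rot: [3.141, 0.002, 2.976]
force: [0.7, -0.2, 7.8]
grip_width: 0.0129
finger_force: 60.4
clock: 19.82
position: [0.5909, 0.0189, 0.1033]
tool_rot: [3.141, 0.002, 2.716]
force: [0.9, 0.1, 8.7]
grip_width: 0.0131
finger_force: 60.5
```

To row units: 0.265 rad is 0.1687.

```bash
echo '{"aperture":[0.005, 0.005, 0.005, 0.005, 0.005], "sx":[0, 0, 0, 0, 0], "sy":[0, 0, 0, 0, 0], "sz":[0, 0, 0, 0, 0], "wx":[0, 0, 0, 0, 0], "wy":[0, 0, 0, 0, 0], "wz":[0.0382, 0.0764, 0.1146, 0.1528, 0.1687]}' > rows.txt && python3 nudge.py rows.txt; echo '{"aperture":[0.005, 0.005], "sx":[0, 0], "sy":[0, 0], "sz":[0, 0], "wx":[0, 0], "wy":[0, 0], "wz":[0, 0]}' > rows.txt && python3 nudge.py rows.txt; python3 - <<'E'
from h import *
i=optics.grab_frame('wrist');t=optics.grab_frame('top');sc=optics.grab_frame('scene')
cv2.imwrite('pics/f.png',np.vstack([cv2.resize(i,(640,400))[100:,:],np.hstack([cv2.resize(t[135:235,260:360],(300,300)),cv2.resize(sc[130:250,270:390],(300,300)),np.zeros((300,40,3),np.uint8)])]))
print(bot.observe()['qpos'])
E
```

```text
clock: 20.45
position: [0.5909, 0.0189, 0.1033]
tool_rot: [3.14, 0.001, 2.451]
force: [-0.1, 0.7, 8.3]
grip_width: 0.0129
finger_force: 60.5
clock: 20.7
position: [0.5909, 0.0189, 0.1033]
tool_rot: [3.14, 0.001, 2.452]
force: [1.4, 1.0, 7.3]
grip_width: 0.0126
finger_force: 60.4
[-0.28653966  0.64372067  0.2232136   1.80572756 -0.20468428  0.71263006
  0.9299336 ]
```

View pics/f.png

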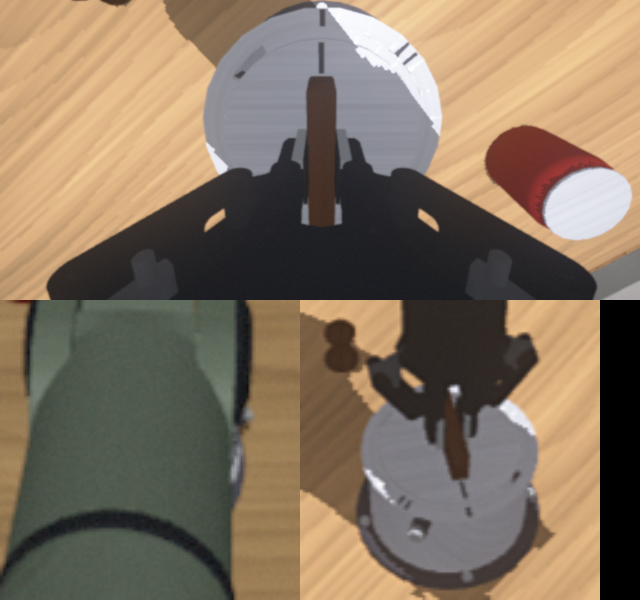

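The lid's pin line at (322,45–75) is collinear with the halfway mark at (322,15). The cover sits on the flange, and the lid is still gripped with a light push. Handing in.

```bash
python3 -c "
from workcell import bot, optics
print(bot.job_done())"
```

```text
the job is handed in; nothing more can be done
None
```

The bottle stands upright on the pot floor and released, and the lid is fully home and turned 45° clockwise to the halfway mark, well short of the latch, with the handle still gripped; I handed it in at about 21 s and got no verdict back.

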